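# Feed the batten into the drilling jig

## Robot

A 7-joint arm with a two-finger parallel gripper is mounted at the origin on the work surface. World frame = base frame: x ahead of the robot, y to its left, z up, the work surface at z = 0. Lengths are in m, angles in rad, forces in N, time in s.
With the tool pointing down it reaches from about 0.425 to 1.025 m from the base axis. Payload 3.6 kg.
Tool frame: the origin (TCP) lies at the very end of the fingers, on their centre line; the grasp point (between the pads) lies 19 mm behind it; x points along the fingers, z is the direction in which the jaws open and shut, and the axes are right-handed (so a half turn about x gives the same grasp; the last joint's range is limited). The gripper opens to 85 mm and grips with 20 to 120 N. Pads are 22 mm wide; open, the fingers measure 114 mm over their backs; the gripper's body (76 mm by 85 mm) begins 54 mm behind the grasp point. The pads swing forward as they close: fully open they stand 13 mm farther back than shut.
Start: joints at [-1.331, 0.591, 0.048, 1.609, -0.033, 0.943, -0.034], TCP at [0.238, 0.685, 0.231] pointing down, gripper open.
Joint ranges: [-2.69, 2.69], [-0.47, 2.24], [-1.27, 1.36], [0.19, 2.51], [-1.53, 4.68], [0.08, 2.07], [-3.09, 3.09]. Speed limits (rad/s): [2.57, 2.57, 3.14, 3.14, 3.14, 3.14, 3.14].

## Interface

Orientations are given as a unit quaternion [x, y, z, w].
In Python, from bench import readout, imaging, job_done gives the robot as it stands.
- The arm moves only by the tool carry_out, never from a script. Its argument "moves" is a list of rows, each an object with "xyz": the shift along the tool's x, y, z scaled (see below), a list of three; "delta_rot": the turn, a rotation vector about the tool's x, y, z scaled (see below), a list of three. A call has 1 to 20 rows; each row is the pose to reach, as a shift and turn from the pose commanded when the call began, along the tool's axes at that moment, turning the shorter way round; what a row does not reach only later rows make up. The controller multiplies each number of a shift by 200 mm and each number of a turn by 360 degrees. A row lasts 1/8 s, in which the tool goes at most 62.5 mm and 10.7 degrees, less where a joint would pass 70% of its speed; a pose out of reach is approached as far as the arm can. A call with a number of a shift or a turn outside -1 to 1 is refused whole. A call with a gripper value outside its range is refused whole. "claw" is the closure, from -1 (fully open) to 1 (shut), set as the call begins (left out, the last holds). The fingers move at their own pace and stop on an object; the grip force is fixed at half the most. Time passes only in rows, so rows that repeat a pose let the fingers close. It gives the time, the measured TCP pose, the force and the opening at its end, in the units of the state.
- readout.observe(): the state, without advancing time (a new reading comes with each control period).
- imaging.read_camera(name): name is "scene" or "top"; returns a dict with "image" (480x640x3 uint8, red, green, blue), "range_z" (480x640 float32, m along the optical axis (not along the pixel's ray), 0 where there is no reading), "fx", "fy", "cx", "cy" (pixels), "distortion" ([k1, k2, p1, p2, k3] as OpenCV has them; the pictures are not rectified), "R" (3x3) and "t" (3): a world point X has camera coordinates R X + t. Camera axes: x right, y down, z forward; pixel columns grow to the right and rows downward; lengths in m; the calibration is good to about 2 mm. A picture is of the moment at which its call begins.
- job_done(): hands the job in, once; it reports no verdict.
The state is a dict: "clock": time; "joint_positions": joint angles; "qd": joint speeds; "effort": joint torques, N m; "position": TCP position; "ee_rot": TCP orientation; "wrist_force": force on the tool from outside, world axes, zero at the start; "moment": the same for the moment, N m; "opening": opening from 0.0 (shut) to 1.0 (fully open).
Only numpy, scipy, OpenCV 4.12 (cv2) and the standard library are available. Lean on these libraries where they do the work, as an engineer would, in place of code of your own. Each camera call takes 0.05 s, during which the arm holds its last target.

## Task

Pick up the long narrow batten and slide it lengthwise into the open end of the plywood drilling jig, under the metal bridge, until its end meets the jig's stop block. Leave it lying flat and straight on the jig's deck, let go, and leave the short offcut and the wide board where they lie.

Things in the scene. Friction and masses are not known exactly. Their poses are not given: they have to be found in the camera images.
- batten_center (a point): Centre of the long narrow pale-wood batten, 260 x 40 x 34 mm (its x, y, z; x lengthwise), 140 to 240 g, flat on the table at first. The longest of the three loose pieces of wood, as narrow as the offcut. Ends alike, either may go in first. Grip it across its 40 mm width, best 40 mm behind the middle, in the half that stays outside the jig.
- jig_mouth (a point): Mouth of the fixed drilling jig: point on its deck (12 mm above the table), on the centre line, under the bridge's near edge. x = level feed direction, z up. Deck flat, 130 mm wide, from x -180 to 115 mm, bare before x -27. Side rails, 26 high, 56 apart inside, x 0 to 90; flared entry guides 78 apart at x -27. Aluminium bridge x 0 to 45, 116 wide, underside 50 and top 58 (bushing 66) above deck.
- jig_stop (a point): Middle of the foot of the jig's stop block face, on the deck, 90 mm beyond jig_mouth along the feed direction (same axes). The block is 34 mm high and 90 mm wide. When the batten's end meets it, the batten's centre is 130 mm before it and 17 mm above the deck.
- offcut_center (a point): Centre of a short offcut of the same wood, 140 x 40 x 34 mm, flat on the table. Not to be moved.
- board_center (a point): Centre of a wide thin board of the same wood, 220 x 75 x 18 mm, flat on the table. Not to be moved.

How it is judged:
At the end, for the whole second after the job is handed in: The batten lies at rest and level on the jig's deck, between the rails under the bridge, its end within 13 mm of the stop block, its centre within 12 mm of the jig's centre line and its length within 10 degrees of it; the offcut and the board are where they were (within 30 mm) (x of batten_center in the frame of jig_mouth between -0.053 and -0.035 m and y of batten_center in the frame of jig_mouth between -0.012 and 0.012 m and z of batten_center in the frame of jig_mouth between 0.011 and 0.024 m and angle between the x axis of batten_center and the x axis of jig_mouth, either way round below 0.175 rad and angle between batten_center's own x axis and vertical above 1.5 rad and linear speed of batten below 0.01 m/s); the robot touches nothing.
It fails at once if the short offcut is moved by more than 30 mm (distance of offcut_center from where it was at the start of the episode above 0.03 m).
It fails at once if the wide board is moved by more than 30 mm (distance of board_center from where it was at the start of the episode above 0.03 m).
It also fails if it takes over 40 s, if anything falls off the work surface, if the arm or the gripper's body presses on something with over 40 N, if the wrist force passes 120 N, or if a joint passes its speed limit or range.

## Working session

There is one attempt and no reset: what is moved stays moved. The work goes in short steps, Python scripts to look and compute and a tool call to move; the robot and the scene stay as the last step left them, time stands still between calls to the robot, and variables do not carry over. Pictures are saved under pics/ and viewed, and the job is handed in when it is done.

Besides the shell and the picture viewer there is one more tool, called after "Emit:" as name(argument=value, ...) on one line, values as JSON. carry_out: Moves the arm, as the interface text tells. Its arguments: {"type":"object","properties":{"moves":{"type":"array","items":{"type":"object","properties":{"xyz":{"type":"array","items":{"type":"number","minimum":-1,"maximum":1}},"delta_rot":{"type":"array","items":{"type":"number","minimum":-1,"maximum":1}}}}},"claw":{"type":"number"}},"required":["moves"]}

```bash
mkdir -p pics; ls; python3 - <<'E'
from bench import readout, imaging
import cv2,pickle
s=readout.observe(); print(s)
for n in ("scene","top"):
    d=imaging.read_camera(n); pickle.dump(d,open(f"{n}.pkl","wb"))
    cv2.imwrite(f"pics/{n}0.png",d["image"][:,:,::-1])
    print(n,d["R"],d["t"],d["fx"],d["distortion"])
E
```

```text
pics
{'clock': 0.0, 'joint_positions': array([-1.33047751,  0.59214489,  0.0482976 ,  1.60985302, -0.03328497,
        0.94269652, -0.03369421]), 'qd': array([0.00078553, 0.00233903, 0.00039151, 0.00199334, 0.00079549,
       0.00167657, 0.00031417]), 'effort': array([ 2.45124556e-04, -5.48680043e+01,  1.54601578e+00, -1.98127341e+01,
        9.26437700e-03,  8.75288970e-03,  1.26243984e-05]), 'position': array([0.2372692 , 0.6841824 , 0.23011082]), 'ee_rot': array([-0.41052195,  0.57673063,  0.40950036,  0.57546761]), 'wrist_force': array([-0.08315091, -0.54142381, -0.17771535]), 'moment': array([-0.03075672, -0.02920891,  0.02850216]), 'opening': 1.00124044021817}
scene [[-0.32519318  0.94559078 -0.01036709]
 [ 0.75208688  0.25196946 -0.60899649]
 [-0.57324927 -0.20583846 -0.79310516]] [ 0.21171707 -0.40882102  1.28583147] 495.63716041714775 [-0.02015373  0.          0.          0.          0.        ]
top [[-0.13023806 -0.99147659 -0.00349515]
 [-0.97168586  0.12833774 -0.19838349]
 [ 0.19714115 -0.0224409  -0.98011825]] [0.03338494 0.59930936 0.77824841] 481.38464532662243 [0.01342639 0.         0.         0.         0.        ]
```

View pics/scene0.png

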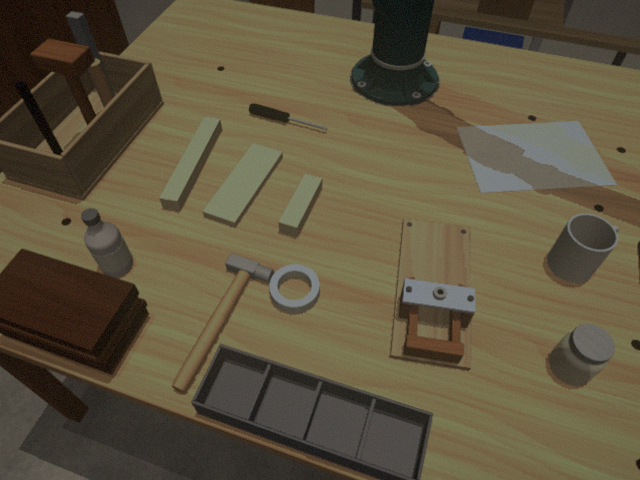

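View pics/top0.png

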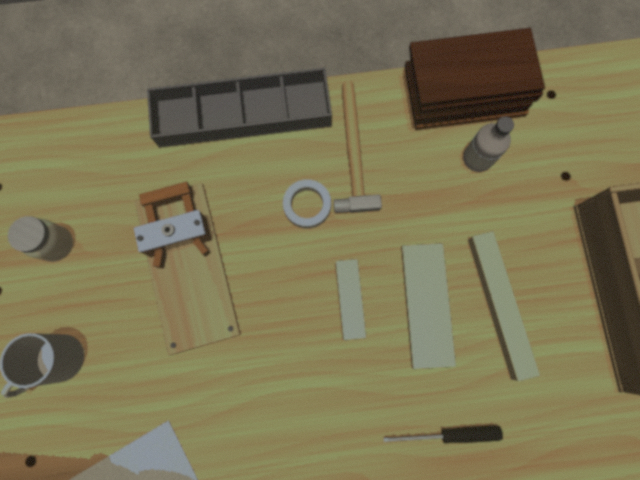

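Top view: batten (the longest piece) spans about (483,235) to (527,378). The board is around (428,305), the offcut around (350,300). The jig's deck runs from (205,340) up to its stop near (165,195). Next I'll measure from the depth data.

```bash
cat > h.py <<'E'
import numpy as np,cv2,pickle
from bench import readout, imaging
def cloud(d):
    z=d["range_z"].astype(float); h,w=z.shape
    K=np.array([[d["fx"],0,d["cx"]],[0,d["fy"],d["cy"]],[0,0,1]])
    v,u=np.mgrid[:h,:w]
    n=cv2.undistortPoints(np.stack([u,v],-1).reshape(-1,1,2).astype(np.float64),K,np.array(d["distortion"])).reshape(h,w,2)
    P=np.dstack([n[...,0]*z,n[...,1]*z,z])
    X=(P-np.array(d["t"]))@np.array(d["R"])
    X[z==0]=np.nan
    return X
def proj(d,X):
    K=np.array([[d["fx"],0,d["cx"]],[0,d["fy"],d["cy"]],[0,0,1]])
    return cv2.projectPoints(np.atleast_2d(X).astype(float),cv2.Rodrigues(np.array(d["R"]))[0],np.array(d["t"]).reshape(3,1),K,np.array(d["distortion"]))[0].reshape(-1,2)
E
cat > m.py <<'E'
from h import *
for n in ("top","scene"):
    d=pickle.load(open(n+".pkl","rb")); X=cloud(d); Z=X[...,2]
    print(n, "table z", np.nanmedian(Z[(Z>-.02)&(Z<.02)]), "valid",np.mean(~np.isnan(Z)))
    img=d["image"].astype(int)
    def rep(name,m):
        nl,lab,st,c=cv2.connectedComponentsWithStats(m.astype(np.uint8),connectivity=4)
        for i in range(1,nl):
            if st[i,4]<150: continue
            P=X[lab==i]; r=cv2.minAreaRect((P[:,:2]*1000).astype(np.float32))
            print(name,"px",c[i].round(),st[i,4],"xy mm",np.round(r[0],1),"size",np.round(r[1],1),"ang",round(r[2],1),"z",np.median(P[:,2]).round(4), "corners",cv2.boxPoints(r).round().tolist())
    rep("34mm",(Z>.028)&(Z<.04)); rep("18",(Z>.0145)&(Z<.022)); rep("deck",(Z>.0085)&(Z<.0145))
    rep("rail/stop",(Z>.034)&(Z<.052)); rep("bridge",(Z>.062)&(Z<.074))
E
python3 m.py
```

```text
top table z -0.0005923071347468708 valid 0.9959602864583333
34mm px [302.  76.] 172 xy mm [934.7 -45.3] size [80.1  5.9] ang 89.8 z 0.0338 corners [[932.0, -85.0], [937.0, -85.0], [938.0, -5.0], [932.0, -5.0]]
34mm px [209.  93.] 200 xy mm [911.7 144.9] size [ 56.5 115.8] ang 47.9 z 0.0344 corners [[850.0, 163.0], [936.0, 85.0], [974.0, 127.0], [888.0, 205.0]]
34mm px [164. 100.] 208 xy mm [912.5 228.5] size [ 58.2 114.8] ang 48.2 z 0.0344 corners [[850.0, 245.0], [936.0, 169.0], [975.0, 212.0], [889.0, 288.0]]
34mm px [242. 130.] 529 xy mm [839.   79.3] size [339.1   4.4] ang 90.0 z 0.0341 corners [[837.0, -90.0], [841.0, -90.0], [841.0, 249.0], [837.0, 249.0]]
34mm px [168. 206.] 403 xy mm [705.  226.8] size [43.6 91.2] ang 15.7 z 0.0366 corners [[672.0, 265.0], [696.0, 177.0], [738.0, 189.0], [714.0, 277.0]]
34mm px [607. 299.] 778 xy mm [ 448.4 -519.9] size [338.4   7.3] ang 0.2 z 0.0339 corners [[279.0, -517.0], [279.0, -524.0], [618.0, -523.0], [618.0, -516.0]]
34mm px [201. 243.] 175 xy mm [642.5 175.1] size [28.1 62.2] ang 77.2 z 0.0367 corners [[609.0, 168.0], [670.0, 155.0]
[... 12054 characters left out ...]
rners [[454.0, 407.0], [489.0, 392.0], [521.0, 467.0], [487.0, 482.0]]
bridge px [111. 252.] 160 xy mm [ 747.5 -345.9] size [29.2 58. ] ang 55.5 z 0.0683 corners [[715.0, -341.0], [763.0, -374.0], [780.0, -350.0], [732.0, -317.0]]
bridge px [439. 296.] 1604 xy mm [653.  220.1] size [ 48.  114.6] ang 8.6 z 0.071 corners [[621.0, 273.0], [638.0, 160.0], [685.0, 167.0], [668.0, 280.0]]
bridge px [ 49. 342.] 396 xy mm [ 931.1 -342.1] size [  8.2 185.5] ang 1.3 z 0.0716 corners [[925.0, -249.0], [929.0, -435.0], [937.0, -435.0], [933.0, -249.0]]
bridge px [578. 356.] 368 xy mm [686.5 443.9] size [66.5 40.3] ang 57.9 z 0.0663 corners [[652.0, 426.0], [686.0, 405.0], [721.0, 461.0], [687.0, 483.0]]
```

```bash
python3 - <<'E'
import pickle,cv2
d=pickle.load(open("top.pkl","rb"))["image"][:,:,::-1]
cv2.imwrite("pics/jigtop.png",cv2.resize(d[170:370,110:260],None,fx=3,fy=3,interpolation=2))
cv2.imwrite("pics/bat.png",cv2.resize(d[220:400,320:560],None,fx=3,fy=3,interpolation=2))
E
```

```text
(no output)
```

Batten centre is about (455,-343) mm at yaw 6.2°. Both cameras agree within 2 mm. The jig mouth is about (630.7,217.4) mm at yaw 8.6°, and the deck and bridge fits agree. Next I'll work out the approach in tool units.

```bash
cat > rel.py <<'E'
from h import *
from scipy.spatial.transform import Rotation as Ro
def pose(): 
    s=readout.observe(); return s,np.array(s["position"]),Ro.from_quat(s["ee_rot"])
def target_R(yaw_deg,sign):
    # tool x down, tool z = jaw dir = normal of lengthwise direction
    a=np.radians(yaw_deg); z=sign*np.array([-np.sin(a),np.cos(a),0]); x=np.array([0,0,-1.]); y=np.cross(z,x)
    return Ro.from_matrix(np.stack([x,y,z],1))
def rows(wps,sign,p=None,R=None):
    s,p0,R0=pose(); p=p0 if p is None else p; R=R0 if R is None else R
    for q,yaw in wps:
        d=R.inv().apply(np.array(q)-p)/.2; r=(R.inv()*target_R(yaw,sign)).as_rotvec()/(2*np.pi)
        print("xyz",d.round(4).tolist(),"rot",r.round(4).tolist())
E
python3 - <<'E'
from rel import *
s,p,R=pose(); print(R.as_matrix().round(3), s["clock"])
for sg in (1,-1):
    print(sg); rows([((.45,.45,.25),6.2),((.54,.15,.25),6.2),((.52,-.15,.22),6.2),((.4155,-.3473,.15),6.2)],sg)
E
```

```text
[[-0.001 -0.945  0.328]
 [-0.002  0.328  0.945]
 [-1.    -0.    -0.002]] 0.1
1
xyz [-0.097, -1.3887, -0.7587] rot [-0.0703, -0.0003, -0.0001]
xyz [-0.0944, -2.3053, -2.0285] rot [-0.0703, -0.0003, -0.0001]
xyz [0.0584, -2.7022, -3.4782] rot [-0.0703, -0.0003, -0.0001]
xyz [0.4106, -2.5316, -4.5807] rot [-0.0703, -0.0003, -0.0001]
-1
xyz [-0.097, -1.3887, -0.7587] rot [0.4297, -0.0001, 0.0004]
xyz [-0.0944, -2.3053, -2.0285] rot [0.4297, -0.0001, 0.0004]
xyz [0.0584, -2.7022, -3.4782] rot [0.4297, -0.0001, 0.0004]
xyz [0.4106, -2.5316, -4.5807] rot [0.4297, -0.0001, 0.0004]
```

Emit:
carry_out(claw=-1, moves=[{"xyz":[0,-1,-0.7],"delta_rot":[-0.0703,0,0]},{"xyz":[0,-1,-0.7],"delta_rot":[-0.0703,0,0]},{"xyz":[0,-1,-0.7],"delta_rot":[-0.0703,0,0]},{"xyz":[0,-1,-0.7],"delta_rot":[-0.0703,0,0]},{"xyz":[0,-1,-0.7],"delta_rot":[-0.0703,0,0]}])

```text
clock: 0.72
position: [0.3855, 0.4807, 0.2308]
ee_rot: [0.525, -0.476, -0.522, -0.474]
wrist_force: [-0.7, -0.4, 0.1]
opening: 1.0
```

Emit:
carry_out(moves=[{"xyz":[0,-0.45,-1]},{"xyz":[0,-0.45,-1]},{"xyz":[0,-0.45,-1]},{"xyz":[0,-0.45,-1]}])

```text
invalid input at $.moves[0]: expected keys xyz, delta_rot
```

Emit:
carry_out(moves=[{"xyz":[0,-0.1,-1]},{"xyz":[0,-0.1,-1]},{"xyz":[0,-0.1,-1]},{"xyz":[0,-0.1,-1]}])

```text
invalid input at $.moves[0]: expected keys xyz, delta_rot
```

Emit:
carry_out(moves=[{"xyz":[0.1,0.2,-1]},{"xyz":[0.1,0.2,-1]},{"xyz":[0.1,0.2,-1]},{"xyz":[0.1,0.2,-1]}])

```text
invalid input at $.moves[0]: expected keys xyz, delta_rot
```

```bash
python3 - <<'E'
from rel import *
s,p,R=pose(); print(p,s["clock"],s["joint_positions"].round(2))
rows([((.4155,-.3473,.13),6.2)],1)
E
```

```text
[0.38548129 0.48067838 0.23082976] 0.725 [-0.93  0.46 -0.06  1.86  0.04  0.83  0.66]
xyz [0.5235, 0.2536, -4.1324] rot [-0.0017, -0.0008, 0.0002]
```

Emit:
carry_out(moves=[{"xyz":[0,-0.45,-1],"delta_rot":[0,0,0]},{"xyz":[0,-0.45,-1],"delta_rot":[0,0,0]},{"xyz":[0,-0.45,-1],"delta_rot":[0,0,0]},{"xyz":[0,-0.45,-1],"delta_rot":[0,0,0]}])

```text
clock: 1.23
position: [0.493, 0.2949, 0.231]
ee_rot: [0.526, -0.474, -0.525, -0.473]
wrist_force: [-0.1, -0.0, -0.2]
opening: 0.997
```

Emit:
carry_out(moves=[{"xyz":[0,-0.1,-1],"delta_rot":[0,0,0]},{"xyz":[0,-0.1,-1],"delta_rot":[0,0,0]},{"xyz":[0,-0.1,-1],"delta_rot":[0,0,0]},{"xyz":[0,-0.1,-1],"delta_rot":[0,0,0]}])

```text
clock: 1.72
position: [0.5336, 0.0967, 0.2311]
ee_rot: [0.525, -0.475, -0.524, -0.474]
wrist_force: [-0.1, 0.5, -0.1]
opening: 1.003
```

Emit:
carry_out(moves=[{"xyz":[0.1,0.2,-1],"delta_rot":[0,0,0]},{"xyz":[0.1,0.2,-1],"delta_rot":[0,0,0]},{"xyz":[0.1,0.2,-1],"delta_rot":[0,0,0]},{"xyz":[0.1,0.2,-1],"delta_rot":[0,0,0]}])

```text
clock: 2.22
position: [0.5141, -0.1048, 0.2108]
ee_rot: [-0.525, 0.474, 0.525, 0.473]
wrist_force: [-0.7, 0.8, -0.9]
opening: 0.999
```

```bash
python3 - <<'E'
from rel import *
s,p,R=pose(); print(p,s["clock"],s["joint_positions"].round(2))
rows([((.4155,-.3473,.13),6.2)],1)
E
```

```text
[ 0.51413937 -0.10477285  0.21083495] 2.225 [ 0.09  0.37  0.04  2.08 -0.02  0.7   1.81]
xyz [0.4058, 0.615, -1.1551] rot [-0.0008, -0.0001, -0.0002]
```

Emit:
carry_out(moves=[{"xyz":[0.3,0.5,-1],"delta_rot":[0,0,0]},{"xyz":[0.3,0.5,-1],"delta_rot":[0,0,0]},{"xyz":[0.3,0.5,-1],"delta_rot":[0,0,0]},{"xyz":[0.3,0.5,-1],"delta_rot":[0,0,0]},{"xyz":[0.3,0.5,-1],"delta_rot":[0,0,0]}])

```text
clock: 2.85
position: [0.4361, -0.3132, 0.1504]
ee_rot: [-0.525, 0.474, 0.526, 0.473]
wrist_force: [-0.1, 0.1, 0.3]
opening: 1.002
```

```bash
python3 - <<'E'
from rel import *
s,p,R=pose(); print(p,s["clock"])
rows([((.4155,-.3473,.08),6.2),((.4155,-.3473,.005),6.2)],1)
E
```

```text
[ 0.43613987 -0.31320826  0.1503666 ] 2.85
xyz [0.352, 0.1198, -0.159] rot [-0.0007, 0.0, -0.0002]
xyz [0.727, 0.1193, -0.1591] rot [-0.0007, 0.0, -0.0002]
```

Emit:
carry_out(moves=[{"xyz":[0.35,0.12,-0.159],"delta_rot":[-0.0007,0,0]},{"xyz":[0.35,0.12,-0.159],"delta_rot":[-0.0007,0,0]},{"xyz":[0.35,0.12,-0.159],"delta_rot":[-0.0007,0,0]},{"xyz":[0.35,0.12,-0.159],"delta_rot":[-0.0007,0,0]}])

```text
clock: 3.35
position: [0.4186, -0.3444, 0.0825]
ee_rot: [0.529, -0.47, -0.527, -0.471]
wrist_force: [-0.0, 0.8, 0.7]
opening: 1.004
```

```bash
python3 - <<'E'
from rel import *
s,p,R=pose(); print(p,s["clock"],s["wrist_force"])
rows([((.4155,-.3473,.005),6.2)],1)
d=imaging.read_camera("top"); cv2.imwrite("pics/hover.png",cv2.resize(d["image"][220:480,300:600,::-1],None,fx=2.3,fy=2.3))
E
```

```text
[ 0.4186238  -0.3443622   0.08245143] 3.35 [-0.01713359  0.77882566  0.67845502]
xyz [0.3872, 0.0181, -0.0126] rot [0.0011, -0.0001, 0.0004]
```

View pics/hover.png

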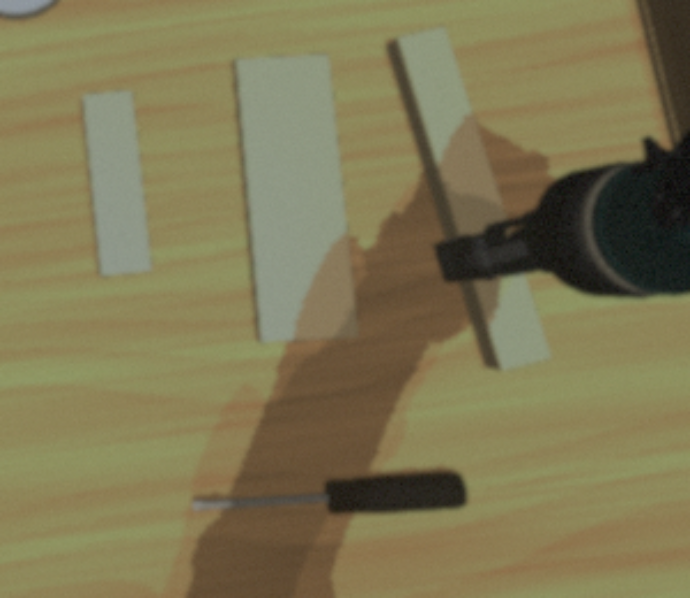

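The gripper straddles the batten, with the left finger (crop 462,258) clear of its left edge and of the board. Descending.

Emit:
carry_out(moves=[{"xyz":[0.15,0,0],"delta_rot":[0,0,0]},{"xyz":[0.3,0,0],"delta_rot":[0,0,0]},{"xyz":[0.3,0,0],"delta_rot":[0,0,0]},{"xyz":[0.3,0,0],"delta_rot":[0,0,0]},{"xyz":[0.3,0,0],"delta_rot":[0,0,0]}])

```text
clock: 4.03
position: [0.4176, -0.3461, 0.0228]
ee_rot: [0.528, -0.471, -0.526, -0.471]
wrist_force: [0.2, 0.5, 0.3]
opening: 1.0
```

```bash
python3 - <<'E'
from rel import *
s,p,R=pose(); print(p,s["clock"],s["wrist_force"])
rows([((.4155,-.3473,.005),6.2)],1)
E
```

```text
[ 0.41758575 -0.34605107  0.02276183] 4.025 [0.15758296 0.51761439 0.33972123]
xyz [0.0888, 0.0112, -0.0049] rot [0.0007, -0.0003, 0.0003]
```

Emit:
carry_out(moves=[{"xyz":[0.04,0.005,-0.004],"delta_rot":[0,0,0]},{"xyz":[0.085,0.01,-0.005],"delta_rot":[0,0,0]},{"xyz":[0.085,0.01,-0.005],"delta_rot":[0,0,0]},{"xyz":[0.085,0.01,-0.005],"delta_rot":[0,0,0]}])

```text
clock: 4.53
position: [0.4145, -0.3467, 0.004]
ee_rot: [-0.527, 0.471, 0.527, 0.471]
wrist_force: [0.0, -0.2, 0.1]
opening: 0.999
```

Emit:
carry_out(claw=1, moves=[{"xyz":[0,0,0],"delta_rot":[0,0,0]},{"xyz":[0,0,0],"delta_rot":[0,0,0]},{"xyz":[0,0,0],"delta_rot":[0,0,0]},{"xyz":[0,0,0],"delta_rot":[0,0,0]},{"xyz":[0,0,0],"delta_rot":[0,0,0]},{"xyz":[0,0,0],"delta_rot":[0,0,0]}])

```text
clock: 5.28
position: [0.4149, -0.3471, 0.0047]
ee_rot: [0.527, -0.471, -0.527, -0.471]
wrist_force: [-0.3, 0.2, 5.3]
opening: 0.461
```

Emit:
carry_out(moves=[{"xyz":[-0.1,0,0],"delta_rot":[0,0,0]},{"xyz":[-0.3,0,0],"delta_rot":[0,0,0]},{"xyz":[-0.55,0,0],"delta_rot":[0,0,0]},{"xyz":[-0.55,0,0],"delta_rot":[0,0,0]},{"xyz":[-0.55,0,0],"delta_rot":[0,0,0]}])

```text
clock: 5.9
position: [0.4139, -0.3461, 0.1136]
ee_rot: [-0.527, 0.471, 0.528, 0.471]
wrist_force: [-0.2, -0.1, -2.8]
opening: 0.458
```

```bash
python3 - <<'E'
from rel import *
s,p,R=pose(); print(p,s["clock"],s["wrist_force"],s["opening"])
for n in("top","scene"):
    d=imaging.read_camera(n); cv2.imwrite(f"pics/lift_{n}.png",d["image"][...,::-1])
E
```

```text
[ 0.41392503 -0.3460962   0.11362689] 5.9 [-0.19389082 -0.07894435 -2.77868056] 0.4577224200529383
```

View pics/lift_scene.png

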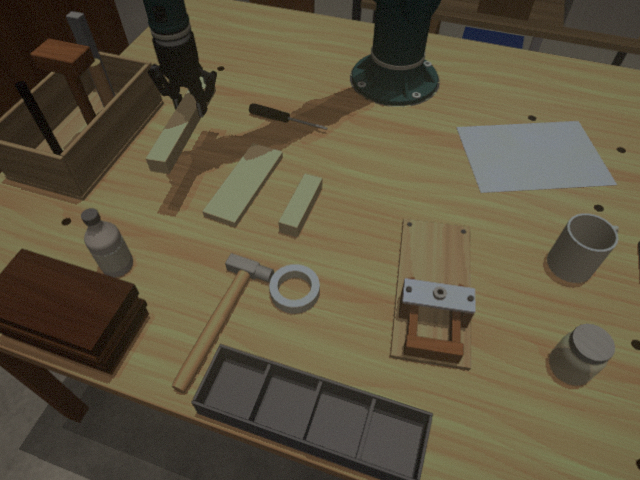

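The batten is held level and lifted clear, and the other pieces are unmoved. Carrying it around to the jig.

Emit:
carry_out(moves=[{"xyz":[0,-0.55,1],"delta_rot":[0.0033,0,0]},{"xyz":[0,-0.55,1],"delta_rot":[0.0067,0,0]},{"xyz":[0,-0.55,1],"delta_rot":[0.0067,0,0]},{"xyz":[0,-0.55,1],"delta_rot":[0.0067,0,0]},{"xyz":[0,-0.55,1],"delta_rot":[0.0067,0,0]}])

```text
clock: 6.62
position: [0.5026, -0.1306, 0.1128]
ee_rot: [-0.518, 0.48, 0.52, 0.48]
wrist_force: [-1.2, -0.8, -2.0]
opening: 0.46
```

Emit:
carry_out(moves=[{"xyz":[0,0,1],"delta_rot":[0,0,0]},{"xyz":[0,0,1],"delta_rot":[0,0,0]},{"xyz":[0,0,1],"delta_rot":[0,0,0]},{"xyz":[0,0,1],"delta_rot":[0,0,0]},{"xyz":[0,0,1],"delta_rot":[0,0,0]}])

```text
clock: 7.25
position: [0.4868, 0.0637, 0.1135]
ee_rot: [-0.517, 0.482, 0.518, 0.481]
wrist_force: [-0.0, -0.6, -2.0]
opening: 0.457
```

```bash
cat >> rel.py <<'E'
J=np.array([.6307,.2174]); JY=8.6
def jw(x,y,z):
    a=np.radians(JY); return np.array([J[0]+x*np.cos(a)-y*np.sin(a),J[1]+x*np.sin(a)+y*np.cos(a),z])
def wj(p):
    a=np.radians(JY); d=np.array(p)[:2]-J; return np.array([d@[np.cos(a),np.sin(a)],d@[-np.sin(a),np.cos(a)]])
E
python3 - <<'E'
from rel import *
s,p,R=pose(); print(p,s["clock"],s["opening"],jw(-.205,0,.1))
rows([(jw(-.205,0,.08),8.6)],1)
E
```

```text
[0.48681637 0.06369193 0.11347171] 7.25 0.45721575471853837 [0.42800494 0.18674525 0.1       ]
xyz [0.1674, 0.2489, 0.6348] rot [-0.0125, -0.0001, -0.0003]
```

Emit:
carry_out(moves=[{"xyz":[0,0.249,0.635],"delta_rot":[-0.006,0,0]},{"xyz":[0,0.249,0.635],"delta_rot":[-0.0125,0,0]},{"xyz":[0.1,0.249,0.635],"delta_rot":[-0.0125,0,0]},{"xyz":[0.165,0.249,0.635],"delta_rot":[-0.0125,0,0]},{"xyz":[0.165,0.249,0.635],"delta_rot":[-0.0125,0,0]},{"xyz":[0.165,0.249,0.635],"delta_rot":[-0.0125,0,0]}])

```text
clock: 8.0
position: [0.43, 0.1848, 0.0814]
ee_rot: [0.535, -0.463, -0.534, -0.462]
wrist_force: [0.5, -0.0, -2.5]
opening: 0.462
```

```bash
python3 - <<'E'
from rel import *
s,p,R=pose(); print(p,s["clock"],s["opening"],wj(p))
rows([(jw(-.205,0,.026),8.6)],1)
for n in("top","scene"):
    d=imaging.read_camera(n); cv2.imwrite(f"pics/pre_{n}.png",d["image"][...,::-1]); pickle.dump(d,open(f"pre_{n}.pkl","wb"))
    X=cloud(d); 
    Z=X[...,2]; P=X[(Z>.09)&(Z<.125)&(X[...,0]>.46)&(X[...,0]<.66)&(X[...,1]>.14)&(X[...,1]<.28)]
    if len(P):
        r=cv2.minAreaRect((P[:,:2]*1000).astype(np.float32)); b=cv2.boxPoints(r)/1000
        print(n,len(P),r,"corners in jig",[ (wj(c)*1000).round(1).tolist() for c in b], "top z",np.median(P[:,2]), "zfit", np.polyfit(P[:,0],P[:,2],1))
    d0=d["image"][150:400,90:300] if n=="top" else d["image"][150:380,340:560]
    cv2.imwrite(f"pics/prec_{n}.png",cv2.resize(d0[...,::-1],None,fx=2.3,fy=2.3))
E
```

```text
[0.42997952 0.18476231 0.08139256] 8.0 0.46204590090768594 [-0.20334414 -0.00225592]
xyz [0.2769, 0.0084, 0.0115] rot [-0.0009, -0.0002, 0.0]
top 2327 ((527.9744262695312, 199.12884521484375), (142.2686004638672, 41.48820495605469), 7.6980204582214355) corners in jig [[-175.1, 19.2], [-175.8, -22.3], [-33.5, -24.6], [-32.9, 16.9]] top z 0.10958366483748475 zfit [-0.00046028  0.10899364]
scene 1749 ((529.1805419921875, 199.7184295654297), (144.32044982910156, 40.83207321166992), 7.9813151359558105) corners in jig [[-175.0, 18.9], [-175.4, -21.9], [-31.1, -23.5], [-30.6, 17.3]] top z 0.11119736227165834 zfit [-0.03501045  0.12861701]
```

View pics/prec_top.png

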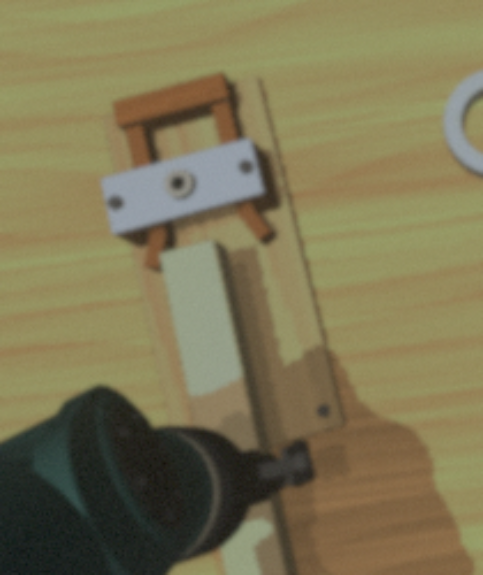

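View pics/prec_scene.png

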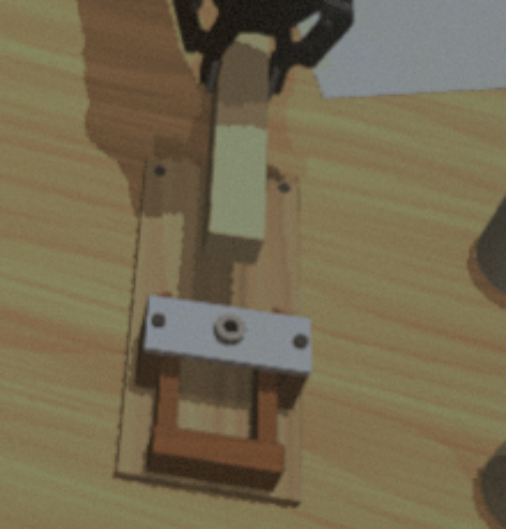

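Emit:
carry_out(moves=[{"xyz":[0.05,0.045,0.009],"delta_rot":[-0.0015,0,0]},{"xyz":[0.15,0.045,0.009],"delta_rot":[-0.0015,0,0]},{"xyz":[0.15,0.045,0.009],"delta_rot":[-0.0015,0,0]},{"xyz":[0.15,0.045,0.009],"delta_rot":[-0.0015,0,0]},{"xyz":[0.15,0.045,0.009],"delta_rot":[-0.0015,0,0]}])

```text
clock: 8.72
position: [0.4201, 0.1876, 0.0518]
ee_rot: [0.538, -0.459, -0.538, -0.459]
wrist_force: [-0.1, 1.0, -2.2]
opening: 0.456
```

```bash
python3 - <<'E'
from rel import *
s,p,R=pose(); print(p,s["clock"],s["opening"],wj(p))
rows([(jw(-.213,0,.021),8.6)],1)
for n in("top","scene"):
    d=imaging.read_camera(n)
    X=cloud(d); 
    Z=X[...,2]; P=X[(Z>.06)&(Z<.1)&(X[...,0]>.46)&(X[...,0]<.615)&(X[...,1]>.14)&(X[...,1]<.28)]
    r=cv2.minAreaRect((P[:,:2]*1000).astype(np.float32)); b=cv2.boxPoints(r)/1000
    print(n,len(P),r,"corners in jig",[ (wj(c)*1000).round(1).tolist() for c in b], "top z",np.median(P[:,2]))
E
```

```text
[0.42010446 0.1875677  0.05178952] 8.725 0.4562078750611861 [-0.21268866  0.0019946 ]
xyz [0.1539, 0.0018, -0.01] rot [0.0013, 0.0, 0.0002]
top 2081 ((522.7967529296875, 204.15895080566406), (131.57337951660156, 40.96111297607422), 8.664436340332031) corners in jig [[-174.5, 23.4], [-174.4, -17.5], [-42.9, -17.4], [-42.9, 23.6]] top z 0.08009149832032113
scene 1578 ((524.278076171875, 204.2242431640625), (135.43116760253906, 40.79400634765625), 8.748343467712402) corners in jig [[-175.0, 23.1], [-174.9, -17.7], [-39.4, -17.3], [-39.5, 23.5]] top z 0.08134912319466708
```

Emit:
carry_out(moves=[{"xyz":[0.06,0,-0.013],"delta_rot":[0,0,0]},{"xyz":[0.12,0,-0.013],"delta_rot":[0,0,0]},{"xyz":[0.15,0,-0.013],"delta_rot":[0,0,0]},{"xyz":[0.15,0,-0.013],"delta_rot":[0,0,0]},{"xyz":[0.15,0,-0.013],"delta_rot":[0,0,0]}])

```text
clock: 9.45
position: [0.4202, 0.1848, 0.0212]
ee_rot: [-0.538, 0.459, 0.538, 0.459]
wrist_force: [0.2, -0.3, -1.5]
opening: 0.46
```

```bash
python3 - <<'E'
from rel import *
s,p,R=pose(); print(p,s["clock"],s["wrist_force"],wj(p))
rows([(jw(-.10,0,.021),8.6),(jw(-.0808,0,.021),8.6)],1)
for n in("top","scene"):
    d=imaging.read_camera(n)
    X=cloud(d); 
    Z=X[...,2]; P=X[(Z>.042)&(Z<.058)&(X[...,0]>.46)&(X[...,0]<.595)&(X[...,1]>.14)&(X[...,1]<.28)]
    r=cv2.minAreaRect((P[:,:2]*1000).astype(np.float32)); b=cv2.boxPoints(r)/1000
    print(n,len(P),r,"corners in jig",[ (wj(c)*1000).round(1).tolist() for c in b], "top z",np.median(P[:,2]))
E
```

```text
[0.42020021 0.18483962 0.02124492] 9.45 [ 0.23939943 -0.26109826 -1.5341773 ] [-0.21300193 -0.00071712]
xyz [0.0012, -0.565, -0.001] rot [0.0013, -0.0, -0.0]
xyz [0.0012, -0.661, -0.0018] rot [0.0013, -0.0, -0.0]
top 1805 ((523.41650390625, 201.63638305664062), (132.410888671875, 41.21088409423828), 8.377105712890625) corners in jig [[-174.6, 21.3], [-174.7, -19.9], [-42.3, -20.4], [-42.1, 20.8]] top z 0.04951117444885962
scene 1350 ((524.158203125, 201.55032348632812), (134.74559020996094, 40.833221435546875), 8.688541412353516) corners in jig [[-175.1, 20.6], [-175.1, -20.3], [-40.3, -20.1], [-40.4, 20.8]] top z 0.05096428146646914
```

Vision puts the batten within 0.5 mm of the centre line, parallel to the jig and about 4 mm above the deck. Feeding it in.

Emit:
carry_out(moves=[{"xyz":[0,-0.08,0],"delta_rot":[0,0,0]},{"xyz":[0,-0.16,0],"delta_rot":[0,0,0]},{"xyz":[0,-0.24,0],"delta_rot":[0,0,0]},{"xyz":[0,-0.32,-0.001],"delta_rot":[0,0,0]},{"xyz":[0,-0.4,-0.001],"delta_rot":[0,0,0]},{"xyz":[0,-0.48,-0.001],"delta_rot":[0,0,0]},{"xyz":[0,-0.56,-0.001],"delta_rot":[0,0,0]},{"xyz":[0,-0.59,-0.001],"delta_rot":[0,0,0]},{"xyz":[0,-0.59,-0.001],"delta_rot":[0,0,0]},{"xyz":[0,-0.59,-0.001],"delta_rot":[0,0,0]}])

```text
clock: 10.8
position: [0.5356, 0.203, 0.0211]
ee_rot: [-0.538, 0.459, 0.538, 0.458]
wrist_force: [-0.6, 0.1, -2.2]
opening: 0.455
```

```bash
python3 - <<'E'
from rel import *
s,p,R=pose(); print(p,s["clock"],s["wrist_force"],wj(p),s["opening"])
for n in("top","scene"):
    d=imaging.read_camera(n)
    X=cloud(d); Z=X[...,2]
    JX=(X[...,:2]-J)@[[np.cos(.1501),-np.sin(.1501)],[np.sin(.1501),np.cos(.1501)]]
    P=JX[(Z>.042)&(Z<.058)&(abs(JX[...,1])<.03)&(JX[...,0]>.046)&(JX[...,0]<.088)]
    print(n,len(P),P.min(0),P.max(0),"tip x pct",np.percentile(P[:,0],[2,98]) )
    d0=d["image"][150:400,90:300] if n=="top" else d["image"][150:380,340:560]
    cv2.imwrite(f"pics/ins_{n}.png",cv2.resize(d0[...,::-1],None,fx=2.3,fy=2.3))
E
```

```text
[0.53562396 0.20303275 0.02112086] 10.8 [-0.55767965  0.14227282 -2.17520366] [-9.61554558e-02  1.15168881e-05] 0.4545820806749272
top 260 [ 0.05127204 -0.01890436] [0.073599  0.0208786] tip x pct [0.05232399 0.07295521]
scene 443 [ 0.04602078 -0.0196023 ] [0.07483331 0.02048255] tip x pct [0.04652063 0.07419596]
```

View pics/ins_top.png

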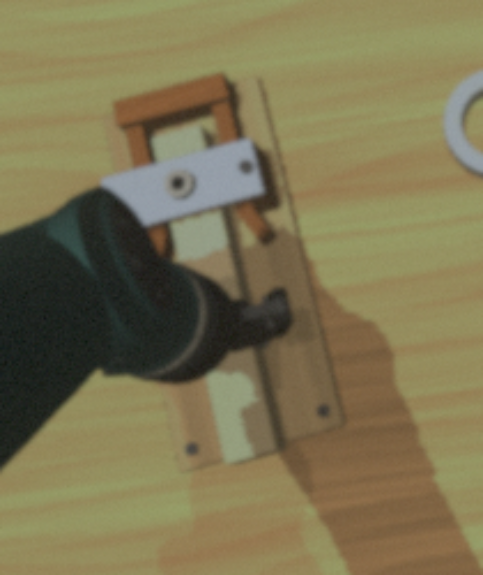

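View pics/ins_scene.png

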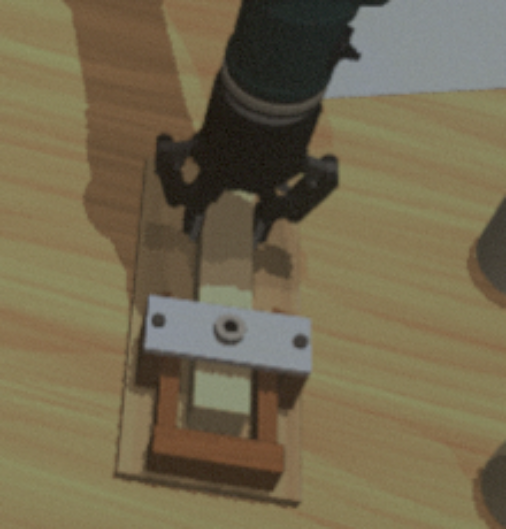

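The tip is under the bridge at about x = 74 mm, centred, with about 16 mm left to the stop. Next I'll lower it almost to the deck, then feed gently to contact.

Emit:
carry_out(moves=[{"xyz":[0,-0.03,0],"delta_rot":[0,0,0]},{"xyz":[0.008,-0.055,0],"delta_rot":[0,0,0]},{"xyz":[0.016,-0.06,0],"delta_rot":[0,0,0]},{"xyz":[0.016,-0.06,0],"delta_rot":[0,0,0]},{"xyz":[0.016,-0.06,0],"delta_rot":[0,0,0]}])

```text
clock: 11.52
position: [0.5483, 0.205, 0.018]
ee_rot: [-0.538, 0.459, 0.538, 0.459]
wrist_force: [0.2, 0.1, -1.5]
opening: 0.455
```

Emit:
carry_out(moves=[{"xyz":[0,-0.008,0],"delta_rot":[0,0,0]},{"xyz":[0,-0.016,0],"delta_rot":[0,0,0]},{"xyz":[0,-0.016,0],"delta_rot":[0,0,0]},{"xyz":[0,-0.016,0],"delta_rot":[0,0,0]}])

```text
clock: 12.02
position: [0.5518, 0.2057, 0.0181]
ee_rot: [0.538, -0.459, -0.538, -0.459]
wrist_force: [-0.7, 0.5, -1.3]
opening: 0.458
```

```bash
python3 - <<'E'
from rel import *
s,p,R=pose(); print(p,s["clock"],s["wrist_force"],wj(p))
E
```

```text
[0.55179664 0.2056565  0.01813276] 12.025 [-0.68190769  0.48808083 -1.32538175] [-0.07977227  0.00018738]
```

Not yet in contact, so I'll push on in 1 mm steps.

Emit:
carry_out(moves=[{"xyz":[0,-0.005,0],"delta_rot":[0,0,0]},{"xyz":[0,-0.01,0],"delta_rot":[0,0,0]},{"xyz":[0,-0.01,0],"delta_rot":[0,0,0]},{"xyz":[0,-0.01,0],"delta_rot":[0,0,0]}])

```text
clock: 12.52
position: [0.5518, 0.2056, 0.0178]
ee_rot: [-0.537, 0.46, 0.539, 0.458]
wrist_force: [-5.1, 0.0, 0.4]
opening: 0.455
```

Emit:
carry_out(moves=[{"xyz":[0,-0.005,0],"delta_rot":[0,0,0]},{"xyz":[0,-0.005,0],"delta_rot":[0,0,0]},{"xyz":[0,-0.005,0],"delta_rot":[0,0,0]}])

```text
clock: 12.9
position: [0.5518, 0.2056, 0.0177]
ee_rot: [-0.537, 0.46, 0.539, 0.457]
wrist_force: [-6.4, -0.7, 1.6]
opening: 0.456
```

It has met the stop: 6 N along the feed, and the tool no longer advances. Easing off, lowering slightly and checking before release.

Emit:
carry_out(moves=[{"xyz":[0.002,0.008,0],"delta_rot":[0,0,0]},{"xyz":[0.004,0.008,0],"delta_rot":[0,0,0]},{"xyz":[0.004,0.008,0],"delta_rot":[0,0,0]}])

```text
clock: 13.28
position: [0.5518, 0.2056, 0.0171]
ee_rot: [-0.537, 0.46, 0.538, 0.458]
wrist_force: [-5.3, -0.2, -0.3]
opening: 0.457
```

Emit:
carry_out(claw=-1, moves=[{"xyz":[0,0,0],"delta_rot":[0,0,0]},{"xyz":[0,0,0],"delta_rot":[0,0,0]},{"xyz":[0,0,0],"delta_rot":[0,0,0]},{"xyz":[0,0,0],"delta_rot":[0,0,0]},{"xyz":[0,0,0],"delta_rot":[0,0,0]},{"xyz":[0,0,0],"delta_rot":[0,0,0]}])

```text
clock: 14.02
position: [0.5532, 0.2058, 0.0173]
ee_rot: [0.538, -0.459, -0.538, -0.459]
wrist_force: [-0.4, 0.1, 0.0]
opening: 1.002
```

Emit:
carry_out(moves=[{"xyz":[-0.1,0,0],"delta_rot":[0,0,0]},{"xyz":[-0.3,0,0],"delta_rot":[0,0,0]},{"xyz":[-0.6,0,0],"delta_rot":[0,0,0]},{"xyz":[-0.8,0,-0.4],"delta_rot":[0,0,0]},{"xyz":[-0.8,0,-1],"delta_rot":[0,0,0]},{"xyz":[-0.8,0,-1],"delta_rot":[0,0,0]},{"xyz":[-0.8,0,-1],"delta_rot":[0,0,0]},{"xyz":[-0.8,0,-1],"delta_rot":[0,0,0]}])

```text
clock: 15.02
position: [0.5849, 0.0066, 0.1784]
ee_rot: [0.538, -0.46, -0.537, -0.46]
wrist_force: [0.9, 0.7, 0.3]
opening: 1.003
```

```bash
python3 - <<'E'
from rel import *
s,p,R=pose(); print(p,s["clock"],s["wrist_force"])
for n in("top","scene"):
    d=imaging.read_camera(n); cv2.imwrite(f"pics/end_{n}.png",d["image"][...,::-1])
    X=cloud(d); Z=X[...,2]
    JX=(X[...,:2]-J)@[[np.cos(.1501),-np.sin(.1501)],[np.sin(.1501),np.cos(.1501)]]
    m=(Z>.038)&(Z<.056)&(abs(JX[...,1])<.026)
    A=m&(JX[...,0]>-.2)&(JX[...,0]<-.03); P=JX[A]
    r=cv2.minAreaRect((P*1000).astype(np.float32)); print(n,"rear part",cv2.boxPoints(r).round(1).tolist(),r[2],"z",np.median(Z[A]),np.polyfit(P[:,0],Z[A],1))
    B=m&(JX[...,0]>.047)&(JX[...,0]<.12); print(" beyond bridge z",np.median(Z[B]))
    for nm,lo,hi,c in(("offcut",.028,.04,(.499,-.077)),("board",.0135,.022,(.472,-.214))):
        P=X[(Z>lo)&(Z<hi)&(abs(X[...,0]-c[0])<.13)&(abs(X[...,1]-c[1])<.055)][:,:2]
        r=cv2.minAreaRect((P*1000).astype(np.float32)); print(nm,r)
E
```

```text
[0.58487264 0.00660964 0.17843223] 15.025 [0.94587292 0.74491104 0.33059188]
top rear part [[-60.20000076293945, 20.899999618530273], [-60.099998474121094, 0.30000001192092896], [-30.200000762939453, 0.4000000059604645], [-30.299999237060547, 21.0]] 0.3220324218273163 z 0.04493093618590019 [-0.01399234  0.04454516]
 beyond bridge z 0.044944297750639885
offcut ((498.0398254394531, -77.38717651367188), (40.15507507324219, 139.80889892578125), 88.0638198852539)
board ((471.5281066894531, -214.25347900390625), (75.45742797851562, 219.80836486816406), 85.55538940429688)
scene rear part [[-170.1999969482422, 21.100000381469727], [-170.10000610351562, -19.600000381469727], [-30.0, -19.399999618530273], [-30.100000381469727, 21.299999237060547]] 0.07216566056013107 z 0.04643674015030471 [0.00062953 0.04645074]
 beyond bridge z 0.04707866250840714
offcut ((499.8595886230469, -75.96134948730469), (41.55060958862305, 143.05978393554688), 87.17472076416016)
board ((472.9186096191406, -213.41162109375), (78.81404113769531, 222.2196502685547), 85.93412780761719)
```

View pics/end_scene.png

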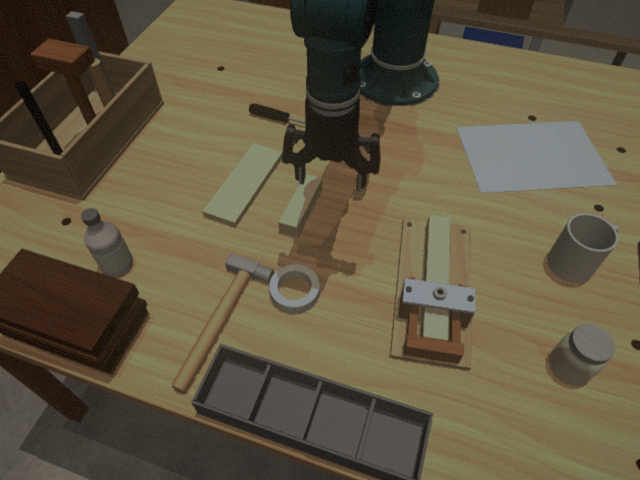

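View pics/end_top.png

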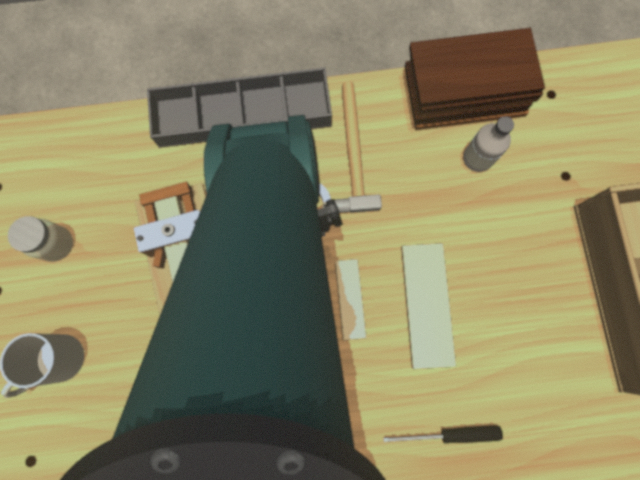

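Scene view: the batten lies under the bridge from about (438,217) to (435,338), up against the stop. Its rear end is at x = -170 mm, so the centre is about -40 mm. It is about 0.9 mm off the centre line and parallel to within 0.1° (scene camera). The offcut and board haven't moved.

```bash
python3 -c "
from bench import readout,job_done
s=readout.observe();print(abs(s['qd']).max(),s['clock']);print(job_done())"
```

```text
0.019662074064928568 15.125
the job is handed in; nothing more can be done
None
```

The batten is in the jig with its end against the stop block, and I handed the job in at about 15 s; no verdict was reported. I gripped it 40 mm behind its middle, carried it round to the jig and fed it under the bridge. When it met the stop I felt about 6 N along the feed. I then opened the gripper and lifted clear.

My last checks, made after letting go:

| Check | Measured | Allowed |
|---|---|---|
| Batten centre along the feed (x) | about -40 mm | -53 to -35 mm |
| Off the jig's centre line | about 0.9 mm | 12 mm |
| Angle to the jig | about 0.1° (scene camera) | 10° |
| Offcut and board moved | within about 1 mm | 30 mm |

- **Height:** the batten's top is at 45–46.5 mm, against 46 mm expected when it lies flat on the deck. The two cameras differ by about 1.5 mm, roughly the size of their calibration error.
- **Top camera:** the arm hid part of the batten from it, so the position and angle come from the scene camera.
- **One refused call:** three early moves were rejected because I left out the turn values. The arm did not move, and I sent them again.

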